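# Spring the locked point drawer with a drift

### The job

The small grey steel case holds a drawer of arrow points that is locked by a hidden spring latch. Take the plain brass drift rod out of the wooden tool block, push it down through the flared access hole in the top of the case until the latch lets go and the drawer springs out, then stand the drift back in a free hole of the tool block.

Things in the scene. Friction and masses are not known exactly. Their poses are not given: they have to be found in the camera images.
- drift_tip (a point): Centre of the lower end of the drift: plain round tan brass rod, 130 mm long, 13 mm thick, 0.11 kg, no cap or point, upright in one hole of the tool block (which one varies). The point's y axis runs along the rod to its other end (up). Tip 6 mm, top 136 mm above the bench; 82 mm stand clear of the block. For gripping it acts as square, flats along and across the block.
- tool_block: Fixed light wooden block, 186 (x) x 56 (y) x 40 mm, origin centre of underside. Three blind holes at x = -62, 0, +62 mm, y = 0: 26 mm wide, floor 6 mm above the bench, black flared bushings on top to 54 mm, 46 mm wide at the mouth. Beside the drift stand a blue and white marker (17 mm thick, 135 long) and a green pencil (7 thick, 112 long), not needed; they may lean. The drift's hole stays free.
- access_hole (a point): Centre of the mouth of the access hole, 84 mm above the bench, z up: black flared bushing on top of the case, 46 mm wide at the mouth, 26 mm at the throat. Straight below, 42 mm under the mouth, is the flat head of the sprung latch (4 N at first touch); it lets the drawer go after about 7 mm of travel (7 N, 49 mm under the mouth) and meets a hard stop after 14 mm (56 mm under the mouth).
- case: Fixed grey steel case, 130 (x) x 90 (y) x 70 mm high, origin centre of underside. Its drawer front is the -x face, without handle; the access hole is at x = +30 mm, y = 0 on its top.
- tray (a joint): The case's drawer: 0 m shut (rests up to 1 mm open on its catch), 0.070 m fully out. Once the latch is tripped its own spring slides it out along the case's -x axis within about half a second, and it stays out.

How it is judged:
By the outcome, as a careful person would: the job done as asked, in the order asked, and still so for the second after the job is handed in, with the robot touching nothing.
It also fails if it takes over 51 s, if anything falls off the work surface, if the arm or the gripper's body presses on something with over 40 N, if the wrist force passes 120 N, or if a joint passes its speed limit or range.

### The arm

A 7-joint arm with a two-finger parallel gripper is mounted at the origin on a cart in front of the work surface, level with it; the furniture and walls round the work are solid. World frame = base frame: x ahead of the robot, y to its left, z up, the work surface at z = 0. Lengths are in mm, angles in rad, forces in N, time in s.
With the tool pointing down it reaches from about 400 to 875 mm from the base axis. Payload 4.4 kg.
Tool frame: the origin (TCP) lies at the very end of the fingers, on their centre line; the grasp point (between the pads) lies 19 mm behind it; z points along the fingers, y is the direction in which the jaws open and shut (so a half turn about z gives the same grasp; the last joint's range is limited). The gripper opens to 85 mm and grips with 20 to 120 N. Pads are 22 mm wide; open, the fingers measure 114 mm over their backs; the gripper's body (76 mm by 85 mm) begins 54 mm behind the grasp point. The pads swing forward as they close: fully open they stand 13 mm farther back than shut.
Start: joints at [1.052, 0.628, 0.038, 1.517, -0.027, 0.996, -0.02], TCP at [284.394, -584.498, 231.313] pointing down, gripper open.
Joint ranges: [-3.06, 3.06], [-0.37, 2.12], [-1.25, 1.32], [0.18, 2.47], [-1.1, 4.24], [0.23, 1.98], [-2.94, 2.94]. Speed limits (rad/s): [2.57, 2.57, 3.14, 3.14, 3.14, 3.14, 3.14].

### API

Orientations are given as [roll, pitch, yaw] about the fixed x, y, z axes, in that order (R = Rz(yaw) Ry(pitch) Rx(roll)).
In Python, from cell import ctrl gives the robot as it stands.
- The arm moves only by the shell command python3 -m crank 'ROWS' [OPENING]. ROWS is JSON, a list that holds one entry, the list of rows, each a list of 6 numbers: the shift along the tool's x, y, z in units of 30 mm (1.0 is 30 mm), then the turn, a rotation vector about the tool's x, y, z in units of 6 degrees (1.0 is 6 degrees). In form: [[[tx, ty, tz, rx, ry, rz], ...]]. A call has 1 to 12 rows; each row shifts and turns the pose as measured when the row begins, along the tool's axes as they then stand; what a row does not reach is not made up. A row lasts 1/12 s, in which the tool goes at most 41.7 mm and 7.16 degrees, less where a joint would pass 70% of its speed; a pose out of reach is approached as far as the arm can. A call is refused whole if a number of a shift passes 1 or a number of a turn 1, either way. A call with a gripper value outside its range is refused whole. OPENING is the gripper command: -1 is fully open, 1 is shut, values between are in proportion, set as the call begins (- or left out, the last holds). The fingers move at their own pace and stop on an object; the grip force is fixed at half the most. Time passes only in rows, so rows that do not move let the fingers close. It gives the time, the measured TCP pose, the force and the opening at its end, in the units of the state.
- ctrl.read_state(): the state, without advancing time (a new reading comes with each control period).
- ctrl.get_image(name): name is "scene" or "top" or "wrist"; returns a dict with "color" (420x560x3 uint8, red, green, blue), "depth" (420x560 float32, mm along the optical axis (not along the pixel's ray), 0 where there is no reading), "camera_matrix" (3x3 intrinsics, pixels), "k1" (the pictures are not rectified: a ray, as slopes to the right and down, at radius r is drawn at 1 + k1 r^2 times it, then the intrinsics apply), "R" (3x3) and "t" (3): a world point X has camera coordinates R X + t. Camera axes: x right, y down, z forward; pixel columns grow to the right and rows downward; lengths in mm; the calibration is good to about 2 mm. A picture is of the moment at which its call begins.
- ctrl.finish_job(): hands the job in, once; it reports no verdict.
Trained networks look in a picture, given as the dict that the camera call returned (one of the last four; its "shot" number tells which), for a name from the list of things; names that differ only in an ending like _2 or _b are one class to them, and where a whole thing is asked for, a point or a joint stands for the part that bears it (a point fixed in the world has none). Each returns a list of dicts, best first, with "conf" (0 to 1); they miss things now and then, are a little off and sometimes report something else, mostly with a low value. They report only what shows in the picture. A call takes as long as a camera call.
- ctrl.search_frame(query, picture): "extent" ([centre column, centre row, width, height] in pixels, round what is visible of it).
The state is a dict: "clock": time; "qpos": joint angles; "qd": joint speeds; "tau": joint torques, N m; "eef_pos": TCP position; "tool_rot": TCP orientation; "force": force on the tool from outside, world axes, zero at the start; "torque": the same for the moment, N m; "width": finger opening in mm.
Only numpy, scipy, OpenCV 4.12 (cv2) and the standard library are available. Lean on these libraries where they do the work, as an engineer would, in place of code of your own. Each camera call takes 0.05 s, during which the arm holds its last target. There are 200 camera calls.

## Working session

There is one attempt and no reset: what is moved stays moved. The work goes in short steps, Python scripts to look and compute and a shell command to move; the robot and the scene stay as the last step left them, time stands still between calls to the robot, and variables do not carry over. Pictures are saved under pics/ and viewed, about 8 in all and at most 12, crops included, and the job is handed in when it is done.

```bash
mkdir -p pics; cat > h.py <<'E'
import numpy as np,cv2
from cell import ctrl
from scipy.spatial.transform import Rotation as Ro
def save(p,n): cv2.imwrite('pics/'+n,p['color'][:,:,::-1])
def ray(p,u,v):
    K=p['camera_matrix']; d=np.array([p['k1'],0,0,0,0.])
    # radial inverse
    x=np.array([(u-K[0][2])/K[0][0],(v-K[1][2])/K[1][1]]);s=x.copy()
    for _ in range(20): s=x/(1+p['k1']*(s@s))
    return np.array([s[0],s[1],1.])
def pz(p,u,v,z):
    R=np.array(p['R']);t=np.array(p['t']);d=R.T@ray(p,u,v);c=-R.T@t
    return c+d*(z-c[2])/d[2]
def pd(p,u,v):
    R=np.array(p['R']);t=np.array(p['t']);D=p['depth'][int(round(v)),int(round(u))]
    return R.T@(ray(p,u,v)*D-t)
def cloud(p):
    K=p['camera_matrix'];h,w=p['depth'].shape
    v,u=np.mgrid[:h,:w];x=np.stack([(u-K[0][2])/K[0][0],(v-K[1][2])/K[1][1]],-1);s=x.copy()
    for _ in range(20): s=x/(1+p['k1']*(s**2).sum(-1,keepdims=True))
    D=p['depth'][...,None];P=np.concatenate([s*D,D],-1)-np.array(p['t'])
    W=P@np.array(p['R']);W[p['depth']==0]=np.nan
    return W
E
python3 - <<'E'
from h import *
s=ctrl.read_state();print({k:np.round(v,3).tolist() for k,v in s.items()})
ims=[]
for n in ['scene','top']:
    p=ctrl.get_image(n);ims.append(p)
    save(p,n+'0.png')
    for q in ['drift_tip','tool_block','case','tray','access_hole']:
        print(n,q,[(np.round(d['extent'],0).tolist(),round(d['conf'],2)) for d in ctrl.search_frame(q,p)[:2]])
    R=np.array(p['R']);print(-R.T@np.array(p['t']),R[2])
E
```

```text
{'clock': 0.0, 'qpos': [1.052, 0.629, 0.038, 1.518, -0.027, 0.996, -0.02], 'qd': [0.001, -0.0, 0.0, -0.001, 0.0, -0.0, 0.001], 'tau': [0.001, -56.339, 1.226, -19.344, 0.011, 0.01, -0.0], 'eef_pos': [284.082, -583.925, 230.378], 'tool_rot': [-3.14, 0.0, 0.453], 'force': [0.121, 0.042, -0.603], 'torque': [0.021, -0.027, -0.0], 'width': 84.981}
scene drift_tip [([259.0, 183.0, 10.0, 39.0], 0.8)]
scene tool_block [([261.0, 211.0, 63.0, 68.0], 0.67)]
scene case [([305.0, 255.0, 59.0, 80.0], 0.56)]
scene tray [([300.0, 281.0, 42.0, 24.0], 0.71)]
scene access_hole [([303.0, 255.0, 56.0, 79.0], 0.86)]
[ -86.60436831 -649.93028734  616.07649728] [ 0.69067086  0.35971059 -0.62736119]
top drift_tip [([260.0, 203.0, 9.0, 18.0], 0.41)]
top tool_block [([262.0, 207.0, 30.0, 89.0], 0.95)]
top case [([337.0, 244.0, 53.0, 72.0], 0.79)]
top tray []
top access_hole []
[ 392.02391219 -345.81830441  931.86544685] [ 0.14336866  0.02588293 -0.98933084]
```

View pics/scene0.png

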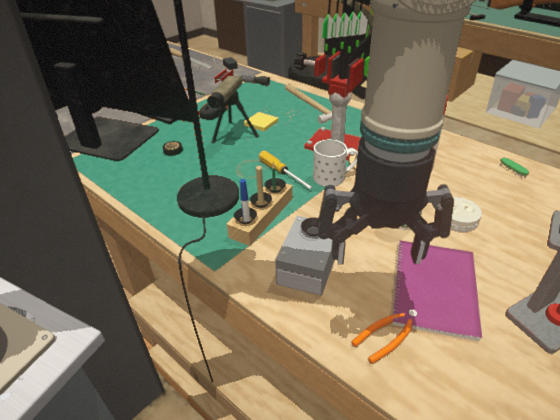

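View pics/top0.png

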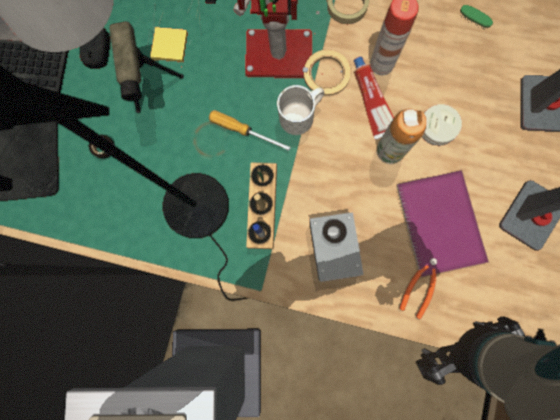

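The drift is in the middle hole (top px ~260,203). The blue marker is in the near hole (260,232), the pencil in the far one (263,175), and the case bushing is at (334,232). A tall lamp stands left of the block, base at (195,205).

```bash
python3 - <<'E'
from h import *
p=ctrl.get_image('top');W=cloud(p);np.save('W.npy',W)
z=W[...,2]
v,u=np.mgrid[:420,:560]
def rect(m,n):
    q=W[m][:,:2].astype(np.float32);print(n,len(q),cv2.minAreaRect(q),np.median(W[m][:,2]))
b=(u>235)&(u<285)&(v>155)&(v<255)
rect(b&(z>36)&(z<44),'block top')
c=(u>300)&(u<370)&(v>200)&(v<290)
rect(c&(z>66)&(z<74),'case top')
m=c&(z>79)&(z<90);rect(m,'bushing')
m=b&(z>49)&(z<58)
n,l,st,ce=cv2.connectedComponentsWithStats(m.astype(np.uint8))
for i in range(1,n):
    if st[i][4]>15: rect(l==i,'bush%d'%i)
m=b&(z>75);n,l,st,ce=cv2.connectedComponentsWithStats(m.astype(np.uint8))
for i in range(1,n): 
    q=W[l==i];print(st[i],q.mean(0).round(),q.max(0).round(), p['color'][l==i].mean(0))
for (a,bb) in [(334,232),(263,176),(260,203),(260,231)]: print('pz',pz(p,a,bb,84 if a>300 else 54).round(1))
print('lamp base',pz(p,195,205,10).round(), W[205,180])
m=(z>60)&(u<240)&(v<260)&(p['color'].max(-1)<40)
q=W[m]
for zz in range(50,800,75):
    k=q[(q[:,2]>zz)&(q[:,2]<zz+75)]
    if len(k): print(zz,len(k),np.percentile(k[:,:2],[5,50,95],axis=0).round().tolist())
E
```

```text
block top 1011 ((541.114013671875, -264.197021484375), (56.25739288330078, 186.27914428710938), 87.05792999267578) 38.81897007967786
case top 2183 ((446.4748840332031, -421.22589111328125), (130.00775146484375, 90.13639068603516), 7.6591620445251465) 68.4240826310477
bushing 156 ((475.77764892578125, -417.3420104980469), (48.82231903076172, 47.554420471191406), 88.3663330078125) 81.2378893236835
bush1 137 ((602.8701171875, -268.2359313964844), (46.82089614868164, 48.02024841308594), 0.4536600410938263) 51.40407501836465
bush4 41 ((557.8460693359375, -274.75103759765625), (35.99258804321289, 9.565698623657227), 54.449607849121094) 51.202913342787674
bush5 92 ((534.8440551757812, -260.6687927246094), (48.539207458496094, 33.58946990966797), 62.5982551574707) 51.4856437251423
bush11 143 ((479.3221435546875, -261.3048095703125), (47.46464920043945, 48.337032318115234), 24.858882904052734) 51.5297123893221
[257 169   4   6  17] [ 601. -265.   96.] [ 605. -262.  110.] [64.35294118 63.88235294 46.05882353]
[254 194   9  11  68] [ 539. -266.  120.] [ 547. -259.  137.] [142.08823529 122.76470588  87.88235294]
[253 225  10  10  71] [ 478. -265.  123.] [ 485. -258.  142.] [ 54.21126761  65.21126761 102.30985915]
pz [ 474.5 -417.1   84. ]
pz [ 601.2 -270.6   54. ]
pz [ 542.2 -263.8   54. ]
pz [ 482.2 -263.6   54. ]
lamp base [ 548. -113.   10.] [546.0664221  -83.42047339  24.95586366]
50 493 [[541.0, -120.0], [726.0, 58.0], [853.0, 237.0]]
125 973 [[543.0, -120.0], [713.0, 56.0], [832.0, 199.0]]
200 802 [[543.0, -121.0], [686.0, 64.0], [711.0, 192.0]]
275 589 [[541.0, -121.0], [668.0, 54.0], [692.0, 125.0]]
350 336 [[540.0, -122.0], [546.0, -119.0], [655.0, 80.0]]
425 395 [[540.0, -122.0], [544.0, -121.0], [550.0, -115.0]]
500 684 [[541.0, -123.0], [544.0, -121.0], [551.0, -114.0]]
575 990 [[541.0, -123.0], [544.0, -121.0], [551.0, -114.0]]
```

```bash
python3 - <<'E'
from h import *
p=ctrl.get_image('scene')
im=p['color'][140:310,220:350]
cv2.imwrite('pics/crop1.png',cv2.resize(im,(600,785))[:600,:,::-1])
W=cloud(p);z=W[...,2];v,u=np.mgrid[:420,:560]
for n,uu,vv in [('drift',260,172)]:
    for r in range(165,200,4):
        print(r,[W[r,c].round().tolist() for c in range(256,265,2)])
m=(u>270)&(u<345)&(v>210)&(v<300)&(z>66)&(z<74)
print(cv2.minAreaRect(W[m][:,:2].astype(np.float32)))
m=(u>170)&(u<210)&(v<180)&(p['color'].max(-1)<45)
q=W[m];q=q[(q[:,0]<900)]
for zz in range(50,900,75):
    k=q[(q[:,2]>zz)&(q[:,2]<zz+75)]
    if len(k): print(zz,len(k),np.median(k,axis=0).round())
E
```

```text
165 [[724.0, -151.0, -1.0], [725.0, -156.0, 0.0], [730.0, -160.0, -2.0], [729.0, -166.0, 1.0], [732.0, -171.0, 0.0]]
169 [[536.0, -266.0, 132.0], [536.0, -270.0, 133.0], [541.0, -272.0, 131.0], [714.0, -174.0, -1.0], [714.0, -180.0, 1.0]]
173 [[538.0, -264.0, 121.0], [536.0, -270.0, 123.0], [541.0, -271.0, 121.0], [697.0, -184.0, -0.0], [699.0, -189.0, -0.0]]
177 [[537.0, -263.0, 111.0], [536.0, -269.0, 113.0], [539.0, -272.0, 112.0], [684.0, -191.0, -3.0], [686.0, -196.0, -2.0]]
181 [[659.0, -187.0, -0.0], [537.0, -268.0, 102.0], [541.0, -270.0, 100.0], [542.0, -275.0, 101.0], [666.0, -207.0, 1.0]]
185 [[645.0, -195.0, -2.0], [537.0, -267.0, 91.0], [537.0, -272.0, 93.0], [542.0, -274.0, 90.0], [589.0, -251.0, 53.0]]
189 [[629.0, -204.0, -1.0], [536.0, -267.0, 81.0], [536.0, -272.0, 83.0], [540.0, -274.0, 81.0], [593.0, -248.0, 38.0]]
193 [[nan, nan, nan], [534.0, -267.0, 72.0], [540.0, -269.0, 69.0], [541.0, -273.0, 69.0], [565.0, -264.0, 50.0]]
197 [[nan, nan, nan], [537.0, -265.0, 58.0], [537.0, -270.0, 60.0], [541.0, -273.0, 58.0], [561.0, -266.0, 42.0]]
((446.73699951171875, -424.64947509765625), (131.8507537841797, 90.52787780761719), 7.619824409484863)
50 362 [725.  67. 101.]
125 486 [711.  56. 159.]
200 350 [ 547. -115.  233.]
275 220 [ 544. -121.  314.]
350 279 [ 543. -122.  389.]
425 93 [ 543. -122.  436.]
```

View pics/crop1.png

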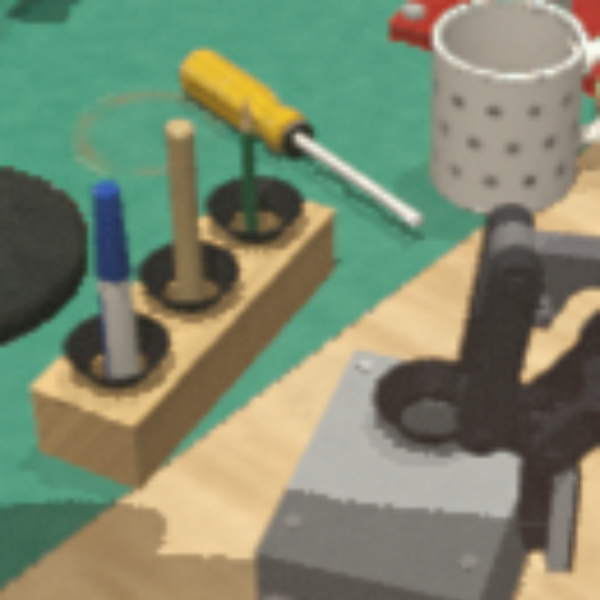

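Scene crop: the drift stands nearly upright in the middle hole, at about (540,-266). The marker and pencil are in the outer holes and the case's hole is clear. The block's yaw is about -3° and the case's about 7.6°. I'll grip with the jaws across the block (tool yaw -3°).

```bash
cat >> h.py <<'E'
def togo(x,y,z,yaw):
    s=ctrl.read_state();R=Ro.from_euler('xyz',s['tool_rot']);T=Ro.from_euler('xyz',[np.pi,0,np.radians(yaw)])
    d=R.inv().apply(np.array([x,y,z])-s['eef_pos'])/30
    r=np.degrees((R.inv()*T).as_rotvec())/6
    print('t',round(s['clock'],2),'pos',np.round(s['eef_pos'],1),'F',np.round(s['force'],1),'w',round(s['width'],1),'togo units',np.round(d,2),np.round(r,2))
E
python3 -m crank '[[[0.5,-0.25,0,0,0,0],[0.9,-0.42,0,0,0,0],[0.9,-0.42,0,0,0,0],[0.9,-0.42,0,0,0,0],[0.9,-0.42,0,0,0,0],[0.9,-0.42,0,0,0,0],[0.9,-0.42,0,0,0,0],[0.9,-0.42,0,0,0,0],[0.9,-0.42,0,0,0,0],[0.9,-0.42,0,0,0,0],[0.5,-0.25,0,0,0,0]]]' -1
python3 -c "
from h import *
togo(540,-266,230,-3);togo(540,-266,82,-3)"
```

```text
clock: 1.62
eef_pos: [482.8, -333.3, 230.8]
tool_rot: [-3.141, -0.002, 0.447]
force: [-0.7, 0.0, 0.2]
width: 85.2
t 1.62 pos [ 482.8 -333.3  230.8] F [-0.7  0.   0.2] w 85.2 togo units [ 2.69 -1.2   0.03] [-0.01 -0.01  4.77]
t 1.62 pos [ 482.8 -333.3  230.8] F [-0.7  0.   0.2] w 85.2 togo units [ 2.68 -1.19  4.97] [-0.01 -0.01  4.77]
```

```bash
python3 -m crank '[[[0.7,-0.3,0,0,0,0],[0.7,-0.3,0,0,0,0],[0.7,-0.3,0,0,0,0],[0.7,-0.3,0,0,0,0],[0,0,0,0,0,0.9],[0,0,0,0,0,0.9],[0,0,0,0,0,0.9],[0,0,0,0,0,0.9],[0,0,0,0,0,0.9],[0,0,0,0,0,0.9],[0,0,0,0,0,0],[0,0,0,0,0,0]]]' -1
python3 - <<'E'
from h import *
p=ctrl.get_image('wrist');save(p,'w1.png');W=cloud(p);z=W[...,2]
m=(z>80)&(abs(W[...,0]-540)<25)&(abs(W[...,1]+266)<25)
print(len(W[m]));
if m.any(): print(np.percentile(W[m],[5,50,95],axis=0).round(1))
print(ctrl.search_frame('drift_tip',p)[:1])
togo(540,-266,82,-3)
E
```

```text
clock: 2.62
eef_pos: [553.3, -231.9, 231.9]
tool_rot: [-3.126, -0.004, -0.117]
force: [-1.1, 0.3, 0.4]
width: 85.4
10250
[[ 539.7 -290.   246.5]
 [ 557.7 -274.6  296.6]
 [ 564.2 -242.7  322.9]]
[{'extent': [325.9, 208.2, 25.1, 39.3], 'conf': 0.59}]
t 2.72 pos [ 553.3 -232.2  231.9] F [-0.2  0.8 -0. ] w 85.5 togo units [-0.33  1.25  4.98] [-0.15 -0.04 -0.62]
```

View pics/w1.png

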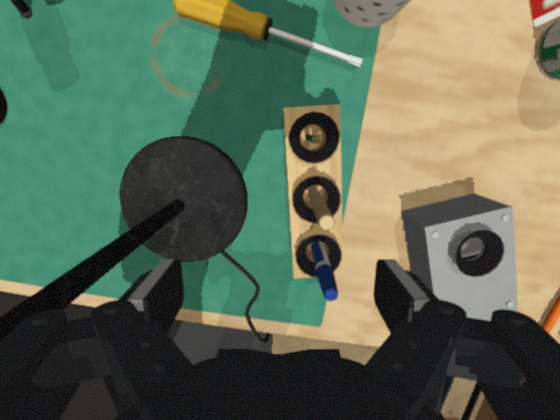

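Wrist view: drift top at (327,222), drift hole at (315,198), marker cap at (330,295), case hole at (475,252).

```bash
cat >> h.py <<'E'
def meas(p,box,zlo,zhi):
    W=cloud(p);v,u=np.mgrid[:420,:560];m=(u>=box[0])&(u<=box[2])&(v>=box[1])&(v<=box[3])&(W[...,2]>zlo)&(W[...,2]<zhi)
    q=W[m][:,:2].astype(np.float32);return len(q),q.mean(0).round(1),cv2.minAreaRect(q),np.median(W[m][:,2]).round(1)
E
python3 - <<'E'
from h import *
p=ctrl.get_image('wrist');
print('drift top',meas(p,(312,205,345,240),131,141))
print('drift low',meas(p,(300,190,345,240),60,80))
print('drift mid',meas(p,(300,190,345,240),95,115))
print('block',meas(p,(275,95,350,285),36,44))
print('case',meas(p,(400,190,530,330),66,74))
print('bush',meas(p,(440,215,520,290),80,88))
print('pz',pz(p,327,222,136),pz(p,475,252,84))
E
```

```text
drift top (221, array([ 543.3, -265.9], dtype=float32), ((542.932861328125, -266.0802001953125), (12.500188827514648, 12.1973237991333), 37.223228454589844), np.float64(135.3))
drift low (61, array([ 547.4, -264.7], dtype=float32), ((546.5341796875, -264.8468933105469), (4.969359397888184, 12.3814115524292), 20.446327209472656), np.float64(69.6))
drift mid (85, array([ 547.2, -264.4], dtype=float32), ((546.1375732421875, -264.5809631347656), (5.304464340209961, 12.726874351501465), 24.610076904296875), np.float64(105.4))
block (3729, array([ 554.1, -264.8], dtype=float32), ((542.2047119140625, -266.47613525390625), (56.28569793701172, 186.35052490234375), 87.1712417602539), np.float64(39.6))
case (6555, array([ 458.9, -422.1], dtype=float32), ((450.783203125, -422.91265869140625), (126.50288391113281, 92.12353515625), 7.28259801864624), np.float64(69.8))
bush (719, array([ 474.8, -423.1], dtype=float32), ((477.13006591796875, -419.2162170410156), (49.81879806518555, 49.28896713256836), 46.432342529296875), np.float64(82.7))
pz [ 542.66565752 -266.55084584  136.        ] [ 479.48538491 -414.71083974   84.        ]
```

```bash
python3 -m crank '[[[-0.1,0.3,0.6,-0.05,0,-0.2],[-0.1,0.3,0.6,-0.05,0,-0.2],[-0.1,0.3,0.6,-0.05,0,-0.2],[0,0.25,0.5,0,0,0],[0,0,0,0,0,0],[0,0,0,0,0,0]]]' -1
python3 -c "
from h import *
togo(542,-266,82,-3)"
```

```text
clock: 3.27
eef_pos: [543.0, -266.9, 162.0]
tool_rot: [3.141, -0.01, -0.044]
force: [-0.2, 0.8, -0.4]
width: 85.4
t 3.27 pos [ 543.  -266.9  162. ] F [-0.2  0.8 -0.4] w 85.4 togo units [-0.06 -0.03  2.67] [ 0.01 -0.09  0.08]
```

```bash
python3 -m crank '[[[-0.03,-0.03,0.4,0,-0.09,0.08],[-0.03,0,0.4,0,0,0],[0,0,0.4,0,0,0],[0,0,0.4,0,0,0],[0,0,0.4,0,0,0],[0,0,0.3,0,0,0],[0,0,0.2,0,0,0],[0,0,0,0,0,0],[0,0,0,0,0,0]]]' -1
python3 -c "
from h import *
togo(542,-266,82,-3)"
```

```text
clock: 4.02
eef_pos: [547.3, -262.7, 86.9]
tool_rot: [3.141, -0.008, -0.049]
force: [0.4, 0.4, -0.1]
width: 85.4
t 4.02 pos [ 547.3 -262.7   86.9] F [ 0.4  0.4 -0.1] w 85.4 togo units [-0.17  0.12  0.16] [ 0.01 -0.08  0.03]
```

```bash
python3 -m crank '[[[-0.17,0.12,0.16,0,-0.08,0],[0,0,0,0,0,0],[0,0,0,0,0,0]]]' -1
python3 -c "
from h import *
togo(542,-266,82,-3)"
```

```text
clock: 4.27
eef_pos: [542.7, -266.7, 83.1]
tool_rot: [3.14, -0.001, -0.048]
force: [-0.6, -0.0, 0.1]
width: 85.4
t 4.27 pos [ 542.7 -266.7   83.1] F [-0.6 -0.   0.1] w 85.4 togo units [-0.02 -0.02  0.04] [ 0.02 -0.01  0.04]
```

```bash
python3 -m crank '[[[0,0,0,0,0,0],[0,0,0,0,0,0],[0,0,0,0,0,0],[0,0,0,0,0,0],[0,0,0,0,0,0],[0,0,0,0,0,0],[0,0,0,0,0,0],[0,0,0,0,0,0],[0,0,0,0,0,0],[0,0,0,0,0,0]]]' 1
python3 -c "
from h import *
togo(542,-266,82,-3)"
```

```text
clock: 5.1
eef_pos: [543.4, -267.3, 84.7]
tool_rot: [3.139, -0.004, -0.049]
force: [0.0, -0.4, 0.8]
width: 12.3
t 5.1 pos [ 543.4 -267.3   84.7] F [ 0.  -0.4  0.8] w 12.3 togo units [-0.05 -0.04  0.09] [ 0.03 -0.04  0.03]
```

```bash
python3 -m crank '[[[0,0,-0.2,0,0,0],[0,0,-0.4,0,0,0],[0,0,-0.4,0,0,0],[0,0,-0.5,0,0,0],[0,0,-0.5,0,0,0],[0,0,-0.5,0,0,0],[0,0,-0.5,0,0,0],[0,0,-0.5,0,0,0],[0,0,-0.4,0,0,0],[0,0,-0.2,0,0,0],[0,0,0,0,0,0]]]'
python3 - <<'E'
from h import *
togo(477,-418.5,205,-3)
p=ctrl.get_image('scene');save(p,'s2.png')
print([d for d in ctrl.search_frame('drift_tip',p)[:2]])
x=p['color'][120:260,180:380];cv2.imwrite('pics/s2c.png',cv2.resize(x,(800,560),interpolation=2)[:,:,::-1])
E
```

```text
clock: 6.02
eef_pos: [541.7, -267.0, 220.8]
tool_rot: [3.138, -0.005, -0.05]
force: [1.3, -0.3, -0.4]
width: 12.2
t 6.02 pos [ 541.7 -267.   220.8] F [ 1.3 -0.3 -0.4] w 12.2 togo units [-1.91  5.15  0.54] [ 0.03 -0.04  0.02]
[{'extent': [256.4, 134.6, 10.5, 56.1], 'conf': 0.62}]
```

View pics/s2c.png

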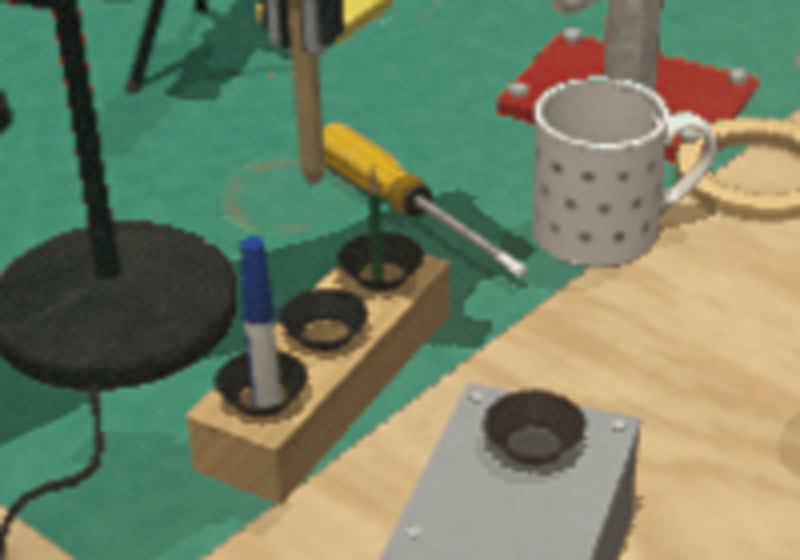

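The drift is lifted and held, with its tip at scene pixel (258,164). The middle hole is empty and the marker and pencil haven't moved. Next: over to the case.

```bash
python3 -m crank '[[[-0.1,0.3,0.05,0,0,0],[-0.18,0.5,0.05,0,0,0],[-0.18,0.5,0.05,0,0,0],[-0.18,0.5,0.05,0,0,0],[-0.18,0.5,0.05,0,0,0],[-0.18,0.5,0.05,0,0,0],[-0.18,0.5,0.05,0,0,0],[-0.18,0.5,0.05,0,0,0],[-0.18,0.5,0,0,0,0],[-0.18,0.4,0,0,0,0],[-0.1,0.2,0,0,0,0],[0,0,0,0,0,0]]]'
python3 - <<'E'
from h import *
togo(477,-418.5,205,-3)
for n in ['scene','wrist']:
    p=ctrl.get_image(n);save(p,n+'3.png')
    W=cloud(p);z=W[...,2]
    if n=='scene':
        e=ctrl.search_frame('drift_tip',p)[0];print(e)
        v,u=np.mgrid[:420,:560];c=e['extent']
        m0=(abs(u-c[0])<c[2]/2+3)&(abs(v-c[1])<c[3]/2+6)
        for a in range(110,200,8):
            m=m0&(z>a)&(z<a+8)&(np.hypot(W[...,0]-477,W[...,1]+418)<40)
            if m.any(): print(a,m.sum(),W[m].mean(0).round(1),W[m][:,2].min().round(1))
    m=(abs(z-83)<5)&(np.hypot(W[...,0]-477,W[...,1]+418)<40)
    q=W[m][:,:2].astype(np.float32);print(n,len(q),cv2.minAreaRect(q),cv2.minEnclosingCircle(q))
    m=(abs(z-69.5)<3)&(abs(W[...,0]-447)<90)&(abs(W[...,1]+423)<60)
    print(cv2.minAreaRect(W[m][:,:2].astype(np.float32)))
a=cv2.imread('pics/scene3.png')[110:290,220:360];b=cv2.imread('pics/wrist3.png')
cv2.imwrite('pics/c3.png',np.hstack([cv2.resize(a,(327,420)),b])[:, :800])
E
```

```text
clock: 7.12
eef_pos: [465.3, -419.1, 192.3]
tool_rot: [-3.134, 0.021, -0.051]
force: [-0.7, -0.3, -0.5]
width: 12.3
t 7.12 pos [ 465.3 -419.1  192.3] F [-0.7 -0.3 -0.5] w 12.3 togo units [ 0.38 -0.04 -0.43] [-0.07  0.2   0.02]
{'extent': [309.9, 186.6, 11.9, 61.3], 'conf': 0.93}
110 8 [ 459.3 -419.7  115.2] 113.8
118 19 [ 458.5 -420.8  122.2] 118.4
126 25 [ 458.2 -421.3  130. ] 126.0
134 24 [ 458.4 -421.3  137.8] 134.2
142 25 [ 458.8 -421.1  145.7] 142.1
150 27 [ 458.6 -420.4  154.1] 150.0
158 29 [ 459.5 -421.3  162.4] 158.7
166 28 [ 459.6 -420.9  170.3] 166.7
174 26 [ 459.6 -421.9  177.9] 174.1
182 22 [ 459.3 -420.8  185.4] 182.3
190 46 [ 457.2 -420.   194.4] 190.1
198 71 [ 457.1 -419.6  201.8] 198.3
scene 150 ((477.2931823730469, -420.66912841796875), (48.4199333190918, 48.36542510986328), 41.02650833129883) ((477.0654602050781, -420.0865478515625), 25.484853744506836)
((447.6027526855469, -424.5519714355469), (133.90997314453125, 90.60164642333984), 7.603637218475342)
wrist 1399 ((477.77532958984375, -419.44573974609375), (49.5905876159668, 48.05272674560547), 81.07770538330078) ((477.17724609375, -419.29754638671875), 25.181949615478516)
((447.4695129394531, -423.1949462890625), (130.76071166992188, 90.5010757446289), 7.733304500579834)
```

View pics/c3.png

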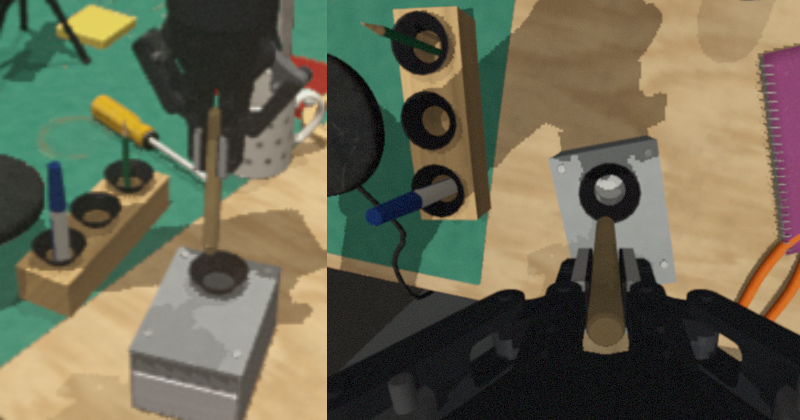

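The tip hangs just short of the hole in x. The hole centre is (477,-419.3) from both cameras, and the tip is about 78 mm below the TCP. I'll fix the position and tilt.

```bash
python3 -m crank '[[[0.2,0,0,-0.07,0.2,0.02],[0.2,0,0,0,0,0],[0,0,0,0,0,0],[0,0,0,0,0,0]]]'
python3 - <<'E'
from h import *
togo(477,-419.3,175,-3)
E
```

```text
clock: 7.6
eef_pos: [484.2, -412.6, 193.1]
tool_rot: [-3.139, -0.006, -0.043]
force: [0.3, 0.0, -0.5]
width: 11.8
t 7.6 pos [ 484.2 -412.6  193.1] F [ 0.3  0.  -0.5] w 11.8 togo units [-0.23  0.24  0.6 ] [-0.03 -0.06  0.09]
```

```bash
python3 -m crank '[[[-0.2,0.2,0.2,-0.03,-0.06,0.09],[0,0,0.2,0,0,0],[0,0,0,0,0,0],[0,0,0,0,0,0]]]'
python3 - <<'E'
from h import *
togo(477,-419.3,175,-3)
E
```

```text
clock: 7.93
eef_pos: [478.3, -417.7, 179.9]
tool_rot: [3.141, 0.001, -0.051]
force: [0.3, 0.8, -0.7]
width: 11.9
t 7.93 pos [ 478.3 -417.7  179.9] F [ 0.3  0.8 -0.7] w 11.9 togo units [-0.04  0.06  0.16] [0.   0.01 0.01]
```

```bash
python3 -m crank '[[[-0.04,0.05,0.2,0,0,0],[0,0,0.25,0,0,0],[0,0,0.25,0,0,0],[0,0,0.25,0,0,0],[0,0,0.2,0,0,0],[0,0,0,0,0,0],[0,0,0,0,0,0]]]'
python3 - <<'E'
from h import *
togo(477,-419.3,112,-3)
E
```

```text
clock: 8.52
eef_pos: [475.7, -419.1, 140.2]
tool_rot: [-3.141, 0.003, -0.052]
force: [-0.0, -0.3, -0.7]
width: 12.0
t 8.52 pos [ 475.7 -419.1  140.2] F [-0.  -0.3 -0.7] w 12.0 togo units [0.05 0.   0.94] [-0.01  0.03  0.  ]
```

```bash
python3 -m crank '[[[0.04,0,0.2,0,0.03,0],[0,0,0.2,0,0,0],[0,0,0.2,0,0,0],[0,0,0.15,0,0,0],[0,0,0,0,0,0]]]'
python3 -m crank '[[[0,0,0.1,0,0,0],[0,0,0.1,0,0,0]]]'
python3 - <<'E'
from h import *
togo(477,-419.3,111,-3)
E
```

```text
clock: 8.93
eef_pos: [478.2, -420.0, 117.1]
tool_rot: [3.141, -0.003, -0.052]
force: [-0.9, -0.1, 1.9]
width: 11.8
clock: 9.1
eef_pos: [478.4, -420.0, 112.4]
tool_rot: [3.141, -0.004, -0.052]
force: [-1.1, 1.4, 6.0]
width: 12.1
t 9.1 pos [ 478.4 -420.   112.4] F [-1.1  1.4  6. ] w 12.1 togo units [-0.05 -0.02  0.05] [ 0.01 -0.04  0.01]
```

```bash
python3 -m crank '[[[0,0,0.13,0,0,0],[0,0,0.05,0,0,0],[0,0,0.03,0,0,0],[0,0,0.03,0,0,0],[0,0,0.03,0,0,0]]]'
python3 - <<'E'
from h import *
togo(477,-419.3,111,-3)
p=ctrl.get_image('scene');save(p,'s4.png')
print(ctrl.search_frame('tray',p)[:1])
x=p['color'][190:330,230:370];cv2.imwrite('pics/s4c.png',cv2.resize(x,(560,560))[:,:,::-1])
E
```

```text
clock: 9.52
eef_pos: [478.4, -420.1, 108.6]
tool_rot: [3.141, -0.005, -0.052]
force: [-1.9, 1.9, 6.4]
width: 12.0
t 9.52 pos [ 478.4 -420.1  108.6] F [-1.9  1.9  6.4] w 12.0 togo units [-0.05 -0.02 -0.08] [ 0.01 -0.05  0.  ]
[{'extent': [293.4, 294.3, 57.0, 52.2], 'conf': 0.56}]
```

View pics/s4c.png

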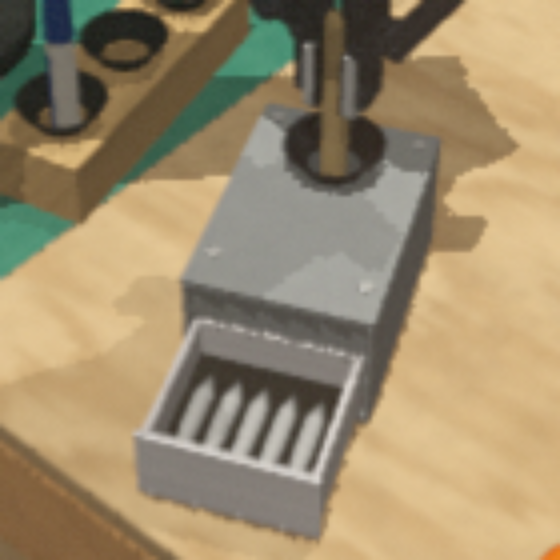

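The drawer is out and the arrow points show (crop ~250,420). Now lifting out and going back to the block.

```bash
python3 -m crank '[[[-0.05,0,-0.2,0,-0.04,0],[0,0,-0.4,0,0,0],[0,0,-0.4,0,0,0],[0,0,-0.4,0,0,0],[0,0,-0.5,0,0,0],[0,0,-0.5,0,0,0],[0,0,-0.5,0,0,0],[0,0,-0.4,0,0,0],[0,0,-0.4,0,0,0],[0,0,-0.2,0,0,0],[0,0,0,0,0,0]]]'
python3 - <<'E'
from h import *
togo(542,-266.4,225,-3)
E
```

```text
clock: 10.53
eef_pos: [475.0, -420.3, 238.9]
tool_rot: [3.138, -0.001, -0.053]
force: [0.4, -0.8, -0.7]
width: 12.1
t 10.53 pos [ 475.  -420.3  238.9] F [ 0.4 -0.8 -0.7] w 12.1 togo units [ 1.96 -5.24  0.45] [ 0.03 -0.01 -0.01]
```

```bash
python3 -m crank '[[[0.1,-0.3,0,0,0,0],[0.18,-0.5,0,0,0,0],[0.18,-0.5,0,0,0,0],[0.18,-0.5,0,0,0,0],[0.18,-0.5,0,0,0,0],[0.18,-0.5,0,0,0,0],[0.18,-0.5,0,0,0,0],[0.18,-0.5,0,0,0,0],[0.18,-0.5,0,0,0,0],[0.18,-0.4,0,0,0,0],[0,0,0,0,0,0],[0,0,0,0,0,0]]]'
python3 - <<'E'
from h import *
togo(542,-266.4,160,-3)
E
```

```text
clock: 11.53
eef_pos: [531.9, -265.6, 229.7]
tool_rot: [-3.135, 0.016, -0.052]
force: [-0.7, -1.0, -0.9]
width: 12.1
t 11.53 pos [ 531.9 -265.6  229.7] F [-0.7 -1.  -0.9] w 12.1 togo units [0.38 0.03 2.32] [-0.07  0.16  0.01]
```

```bash
python3 -m crank '[[[0.15,0.03,0.3,-0.07,0.16,0],[0.15,0,0.4,0,0,0],[0,0,0.4,0,0,0],[0,0,0.3,0,0,0],[0,0,0,0,0,0],[0,0,0,0,0,0]]]'
python3 - <<'E'
from h import *
togo(542,-266.4,150,-3)
p=ctrl.get_image('scene');save(p,'s5.png')
W=cloud(p);z=W[...,2]
for a in range(95,180,12):
    m=(z>a)&(z<a+12)&(np.hypot(W[...,0]-542,W[...,1]+266)<30)
    if m.any(): print(a,m.sum(),W[m].mean(0).round(1),W[m][:,2].min().round(1))
x=p['color'][110:270,200:340];cv2.imwrite('pics/s5c.png',cv2.resize(x,(525,600))[:,:,::-1])
E
```

```text
clock: 12.03
eef_pos: [538.9, -271.5, 183.7]
tool_rot: [3.139, 0.002, -0.057]
force: [0.5, 0.3, -1.2]
width: 12.2
t 12.03 pos [ 538.9 -271.5  183.7] F [ 0.5  0.3 -1.2] w 12.2 togo units [ 0.1  -0.18  1.12] [ 0.03  0.02 -0.04]
95 4 [ 534.7 -273.   104.9] 104.1
107 23 [ 533.2 -274.2  113.7] 107.6
119 28 [ 533.4 -275.3  124.9] 119.7
131 35 [ 534.1 -274.1  136.5] 131.2
143 29 [ 533.4 -274.3  148.6] 143.0
155 31 [ 533.9 -274.8  160.5] 155.2
167 35 [ 533.5 -274.1  172.7] 167.5
179 59 [ 531.8 -274.1  186.3] 179.6
```

View pics/s5c.png

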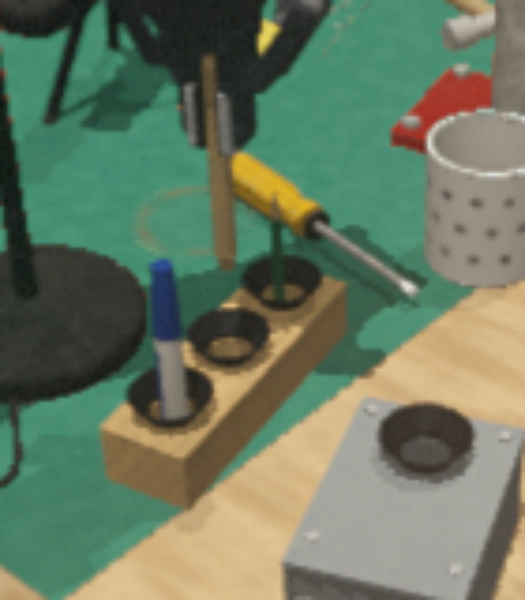

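The rod is held straight and the middle hole (crop 230,340) is free. Correcting the offset and lowering.

```bash
python3 -m crank '[[[0.1,-0.16,0.1,0.03,0,-0.04],[0,0,0.2,0,0,0],[0,0,0.2,0,0,0],[0,0,0,0,0,0],[0,0,0,0,0,0]]]'
python3 - <<'E'
from h import *
togo(542,-266.4,90,-3)
E
```

```text
clock: 12.5
eef_pos: [543.2, -267.4, 168.7]
tool_rot: [3.141, 0.0, -0.053]
force: [-0.1, 0.5, -1.5]
width: 12.1
t 12.5 pos [ 543.2 -267.4  168.7] F [-0.1  0.5 -1.5] w 12.1 togo units [-0.04 -0.03  2.62] [ 0.01  0.   -0.01]
```

```bash
python3 -m crank '[[[-0.03,-0.03,0.2,0,0,0],[0,0,0.3,0,0,0],[0,0,0.3,0,0,0],[0,0,0.3,0,0,0],[0,0,0.3,0,0,0],[0,0,0.3,0,0,0],[0,0,0,0,0,0],[0,0,0,0,0,0]]]'
python3 - <<'E'
from h import *
togo(542,-266.4,86,-3)
E
```

```text
clock: 13.17
eef_pos: [541.7, -266.1, 111.2]
tool_rot: [3.142, 0.002, -0.053]
force: [-0.2, 0.3, -1.4]
width: 12.3
t 13.17 pos [ 541.7 -266.1  111.2] F [-0.2  0.3 -1.4] w 12.3 togo units [0.01 0.01 0.84] [ 0.    0.02 -0.01]
```

```bash
python3 -m crank '[[[0,0,0.2,0,0,0],[0,0,0.2,0,0,0],[0,0,0.2,0,0,0],[0,0,0.15,0,0,0],[0,0,0,0,0,0],[0,0,0,0,0,0]]]'
python3 - <<'E'
from h import *
togo(542,-266.4,85,-3)
E
```

```text
clock: 13.67
eef_pos: [542.2, -266.4, 86.8]
tool_rot: [3.141, 0.0, -0.053]
force: [0.3, -0.9, -1.4]
width: 12.0
t 13.67 pos [ 542.2 -266.4   86.8] F [ 0.3 -0.9 -1.4] w 12.0 togo units [-0.01 -0.    0.06] [ 0.01  0.   -0.01]
```

Feel for the floor.

```bash
python3 -m crank '[[[0,0,0.05,0,0,0],[0,0,0.05,0,0,0],[0,0,0,0,0,0]]]'
python3 -c "
from h import *
togo(542,-266.4,85,-3)"
```

```text
clock: 13.92
eef_pos: [542.9, -266.8, 85.0]
tool_rot: [3.141, -0.001, -0.053]
force: [1.2, -0.5, -1.1]
width: 11.9
t 13.92 pos [ 542.9 -266.8   85. ] F [ 1.2 -0.5 -1.1] w 11.9 togo units [-0.03 -0.01  0.  ] [ 0.01 -0.01 -0.01]
```

```bash
python3 -m crank '[[[-0.02,0,0.06,0,0,0],[0,0,0.06,0,0,0],[0,0,0,0,0,0]]]'
python3 -c "
from h import *
togo(542,-266.4,85,-3)"
```

```text
clock: 14.17
eef_pos: [543.7, -267.2, 85.3]
tool_rot: [3.14, -0.005, -0.053]
force: [-0.4, 0.4, -0.4]
width: 12.2
t 14.17 pos [ 543.7 -267.2   85.3] F [-0.4  0.4 -0.4] w 12.2 togo units [-0.06 -0.02  0.01] [ 0.02 -0.05 -0.01]
```

```bash
python3 -m crank '[[[-0.04,0,0.12,0,0,0],[0,0,0.08,0,0,0]]]'
python3 -c "
from h import *
togo(542,-266.4,85,-3)"
```

```text
clock: 14.33
eef_pos: [544.8, -267.7, 84.5]
tool_rot: [3.139, -0.011, -0.053]
force: [-7.1, 2.3, 20.9]
width: 12.4
t 14.33 pos [ 544.8 -267.7   84.5] F [-7.1  2.3 20.9] w 12.4 togo units [-0.09 -0.04 -0.02] [ 0.02 -0.1  -0.01]
```

```bash
python3 -m crank '[[[-0.08,-0.03,-0.03,0.02,-0.1,0],[0,0,0,0,0,0],[0,0,0,0,0,0]]]'
python3 -c "
from h import *
togo(542,-266.4,85,-3)"
```

```text
clock: 14.58
eef_pos: [542.8, -266.9, 86.5]
tool_rot: [3.141, -0.002, -0.053]
force: [0.3, 1.3, -1.3]
width: 11.8
t 14.58 pos [ 542.8 -266.9   86.5] F [ 0.3  1.3 -1.3] w 11.8 togo units [-0.03 -0.02  0.05] [ 0.01 -0.02 -0.01]
```

```bash
python3 -m crank '[[[-0.02,-0.01,0.04,0,-0.02,0],[0,0,0,0,0,0]]]'
python3 -m crank '[[[0,0,0,0,0,0],[0,0,0,0,0,0],[0,0,0,0,0,0],[0,0,0,0,0,0]]]' 0.5
python3 -m crank '[[[0,0,0,0,0,0],[0,0,0,0,0,0],[0,0,0,0,0,0],[0,0,0,0,0,0],[0,0,0,0,0,0],[0,0,0,0,0,0]]]' -1
python3 -c "
from h import *
togo(542,-266.4,220,-3)
p=ctrl.get_image('scene');W=cloud(p);z=W[...,2]
for a in range(60,140,12):
    m=(z>a)&(z<a+12)&(np.hypot(W[...,0]-539,W[...,1]+269)<18)
    if m.any(): print(a,m.sum(),W[m].mean(0).round(1),W[m][:,2].max().round(1))"
```

```text
clock: 14.75
eef_pos: [542.2, -266.6, 84.7]
tool_rot: [3.14, -0.0, -0.053]
force: [-0.2, 0.6, 2.5]
width: 11.8
clock: 15.08
eef_pos: [542.0, -266.6, 83.4]
tool_rot: [3.141, 0.001, -0.053]
force: [0.5, 0.1, 1.1]
width: 21.1
clock: 15.58
eef_pos: [542.0, -266.7, 83.2]
tool_rot: [3.141, 0.001, -0.053]
force: [0.3, -1.0, -0.3]
width: 85.2
t 15.58 pos [ 542.  -266.7   83.2] F [ 0.3 -1.  -0.3] w 85.2 togo units [-0.01 -0.   -4.56] [ 0.01  0.01 -0.01]
60 25 [ 536.6 -269.5   66.2] 71.4
72 29 [ 537.5 -270.4   78.2] 83.7
84 28 [ 537.  -269.1   90.3] 95.3
96 26 [ 536.4 -269.6  102.4] 107.4
108 30 [ 537.1 -269.8  114. ] 119.7
120 29 [ 537.5 -269.7  126.1] 131.0
132 20 [ 539.9 -268.   133.6] 135.2
```

Standing upright. Retreat straight up.

```bash
python3 -m crank '[[[0,0,-0.2,0,0,0],[0,0,-0.4,0,0,0],[0,0,-0.5,0,0,0],[0,0,-0.5,0,0,0],[0,0,-0.5,0,0,0],[0,0,-0.5,0,0,0],[0,0,-0.5,0,0,0],[0,0,-0.5,0,0,0],[0,0,-0.3,0,0,0],[0,0,0,0,0,0],[0,0,0,0,0,0],[0,0,0,0,0,0]]]' -1
python3 - <<'E'
from h import *
togo(542,-266.4,220,-3)
p=ctrl.get_image('scene');save(p,'s6.png')
x=p['color'][110:330,190:390];cv2.imwrite('pics/s6c.png',cv2.resize(x,(545,600))[:,:,::-1])
E
```

```text
clock: 16.63
eef_pos: [542.5, -267.0, 214.9]
tool_rot: [3.139, -0.005, -0.054]
force: [-0.1, -0.4, -0.2]
width: 85.5
t 16.63 pos [ 542.5 -267.   214.9] F [-0.1 -0.4 -0.2] w 85.5 togo units [-0.02 -0.02 -0.17] [ 0.03 -0.04 -0.01]
```

View pics/s6c.png

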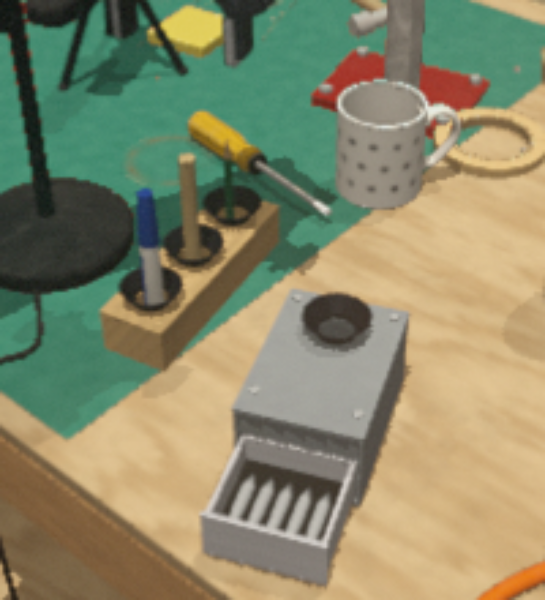

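The drift stands upright in the middle hole, the drawer is out, and the gripper is clear.

```bash
python3 -c "
from cell import ctrl
print(ctrl.finish_job())"
```

```text
the job is handed in; nothing more can be done
None
```

The job is done and handed in at about 17 s of the 51 s allowed. I took the drift out of the block's middle hole and pushed it down the access hole until the latch tripped, at about 6 N. The drawer sprang out, and I stood the drift back in the middle hole.

**Last checks:** the final picture shows the drawer out and the marker and pencil undisturbed. The drift is upright: its measured axis is vertical and its top is about 135 mm above the bench. The gripper is open, about 80 mm above the drift's top, and reads almost no force.

**What was off:** when I felt for the floor of the hole, the drift pressed on it with about 21 N for a moment. I backed off before letting go. Each arm move landed a few millimetres off, so I corrected the position before every fit.

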